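Pin the screen arm to its desk bracket

TASK

The screen arm on the desk has been left swung out. Swing it back in until it meets its stop, so that the hole in its end knuckle lies over the hole of the bracket's knuckle, then take the long pin with the tall round head from the wooden block and drop it down through both knuckles, fully home, and let go.

Things in the scene. Friction and masses are not known exactly. Their poses are not given: they have to be found in the camera images.
- screen_arm (a joint): Swing of the flat aluminium arm about an upright pivot: 0 = in, against its stop, holes in line; grows to 1.1 rad as its end swings out to the bracket's -x side. Stiff (2 N at the peg), stays where left. Underside 52, top 72 mm above the desk. End knuckle: ring 52 mm across, through hole 24 mm, 200 mm from the pivot. Behind the pivot a dark screen plate, top 155 mm high.
- peg_top (a point): Centre of the top of the black upright peg on the arm, for pushing or pinching: 22 mm across, 40 mm tall, from 72 to 112 mm above the desk, 130 mm from the pivot axis and 70 mm from the end knuckle's hole, on the line between them.
- knuckle (a point): Centre of the upper mouth, 50 mm above the desk, of the 24 mm through hole in the dark steel bracket's fixed knuckle (ring 52 mm across, 20 to 50 mm above the desk). Axes: z up; +y points to the arm's pivot axis, 200 mm away; +x roughly away from the robot, where the stop block stands (70 mm high, 30 to 50 mm from the hole's axis). Fixed to the desk, place and yaw vary.
- long_pin: Steel pin, origin at its lower tip, z up. Cone nose 12 mm long, shank 14 mm thick, 60 mm from tip to flange; flange 34 x 5 mm; round head to grip 24 mm across, 36 mm tall. Stands in one of 3 holes, 65 mm apart in a row along its y, of a wooden block 70 mm high, flange on the block, tip 10 mm above the desk. The others have a square head or a 12 mm thin head. Home: tip at 12 mm.
Not all that is in view belongs to the job. Leave any orange or yellow look-alike of the long_pin alone.

How it is judged:
By the outcome, as a careful person would: the job done as asked, in the order asked, and still so for the second after the job is handed in, with the robot touching nothing.
It also fails if it takes over 58 s, if anything falls off the work surface, if the arm or the gripper's body presses on something with over 40 N, if the wrist force passes 120 N, or if a joint passes its speed limit or range.

ROBOT

A 7-joint arm with a two-finger parallel gripper is mounted at the origin on the work surface. World frame = base frame: x ahead of the robot, y to its left, z up, the work surface at z = 0. Lengths are in mm, angles in rad, forces in N, time in s.
With the tool pointing down it reaches from about 400 to 875 mm from the base axis. Payload 4.4 kg.
Tool frame: the origin (TCP) lies at the very end of the fingers, on their centre line; the grasp point (between the pads) lies 19 mm behind it; y points along the fingers, z is the direction in which the jaws open and shut, and the axes are right-handed (so a half turn about y gives the same grasp; the last joint's range is limited). The gripper opens to 85 mm and grips with 20 to 120 N. Pads are 22 mm wide; open, the fingers measure 114 mm over their backs; the gripper's body (76 mm by 85 mm) begins 54 mm behind the grasp point. The pads swing forward as they close: fully open they stand 13 mm farther back than shut.
Start: joints at [-1.38, 0.628, 0.038, 1.517, -0.027, 0.996, -0.02], TCP at [165.066, 628.706, 209.213] pointing down, gripper open.
Joint ranges: [-3.06, 3.06], [-0.37, 2.12], [-1.25, 1.32], [0.18, 2.47], [-1.1, 4.24], [0.23, 1.98], [-2.94, 2.94]. Speed limits (rad/s): [2.57, 2.57, 3.14, 3.14, 3.14, 3.14, 3.14].

INTERFACE

Orientations are given as [roll, pitch, yaw] about the fixed x, y, z axes, in that order (R = Rz(yaw) Ry(pitch) Rx(roll)).
In Python, from cell import read_state, get_image, finish_job gives the robot as it stands. The module is installed in compiled form; this text tells all that it offers.
- The arm moves only by the tool servo_tool, never from a script. Its argument "increments" is a list of rows, each an object of numbers: "dx", "dy", "dz": the shift along the world's x, y, z in cm; "ax", "ay", "az": the turn, a rotation vector about the world's x, y, z in rad; "claw": the closure, from -1 (fully open) to 1 (shut). A call has 1 to 8 rows; each row is the pose to reach, as a shift and turn from the pose commanded when the call began; what a row does not reach only later rows make up. A row lasts 1/12 s, in which the tool goes at most 41.7 mm and 7.16 degrees, less where a joint would pass 70% of its speed; a pose out of reach is approached as far as the arm can. A call with a gripper value outside its range is refused whole. The fingers move at their own pace and stop on an object; the grip force is fixed at half the most. Time passes only in rows, so rows that repeat a pose let the fingers close. It gives the time, the measured TCP pose, the force and the opening at its end, in the units of the state.
- read_state(): the state, without advancing time (a new reading comes with each control period).
- get_image(name): name is "scene" or "top" or "wrist"; returns a dict with "color" (420x560x3 uint8, red, green, blue), "fov_y" (degrees; the focal length in pixels is half the picture's height over the tangent of half this angle, whatever the lens; pixels are square), "cx", "cy" (the principal point, pixels), "k1" (the pictures are not rectified: a ray, as slopes to the right and down, at radius r is drawn at 1 + k1 r^2 times it, then the intrinsics apply), "R" (3x3) and "t" (3): a world point X has camera coordinates R X + t. Camera axes: x right, y down, z forward; pixel columns grow to the right and rows downward; lengths in mm; the calibration is good to about 2 mm. A picture is of the moment at which its call begins. There is no depth.
- finish_job(): hands the job in, once; it reports no verdict.
The state is a dict: "clock": time; "qpos": joint angles; "qd": joint speeds; "tau": joint torques, N m; "eef_pos": TCP position; "tool_rot": TCP orientation; "force": force on the tool from outside, world axes, zero at the start; "torque": the same for the moment, N m; "width": finger opening in mm.
Only numpy, scipy, OpenCV 4.12 (cv2) and the standard library are available. Lean on these libraries where they do the work, as an engineer would, in place of code of your own. Each camera call takes 0.05 s, during which the arm holds its last target.

## Working session

There is one attempt and no reset: what is moved stays moved. The work goes in short steps, Python scripts to look and compute and a tool call to move; the robot and the scene stay as the last step left them, time stands still between calls to the robot, and variables do not carry over. Pictures are saved under pics/ and viewed, and the job is handed in when it is done.

Besides the shell and the picture viewer there is one more tool, called after "Request:" by a JSON object that holds its "name" and its "arguments". servo_tool: Moves the arm, as the interface text tells. Its arguments: {"type":"object","properties":{"increments":{"type":"array","items":{"type":"object","properties":{"dx":{"type":"number"},"dy":{"type":"number"},"dz":{"type":"number"},"ax":{"type":"number"},"ay":{"type":"number"},"az":{"type":"number"},"claw":{"type":"number"}}}}},"required":["increments"]}

```bash
mkdir -p pics
cat > h.py <<'E'
import numpy as np, cv2
from cell import read_state, get_image, finish_job
def grab(n,fn):
    g=get_image(n); cv2.imwrite('pics/'+fn+'.png',g['color'][:,:,::-1]); np.save('pics/'+fn+'.npy',g,allow_pickle=True); return g
def load(fn): return np.load('pics/'+fn+'.npy',allow_pickle=True).item()
def K(g):
    h=g['color'].shape[0]; f=h/2/np.tan(np.radians(g['fov_y'])/2)
    return np.array([[f,0,g['cx']],[0,f,g['cy']],[0,0,1]]),np.array([g['k1'],0,0,0,0.])
def ray(g,u,v):
    k,d=K(g); p=cv2.undistortPointsIter(np.array([[[u,v]]],float),k,d,None,None,(3,50,1e-9))[0,0]
    R=np.array(g['R']);t=np.array(g['t']); return -R.T@t, R.T@np.array([p[0],p[1],1])
def plane(g,u,v,z):
    o,d=ray(g,u,v); return o+d*(z-o[2])/d[2]
def tri(g1,p1,g2,p2):
    o1,d1=ray(g1,*p1);o2,d2=ray(g2,*p2); s=np.linalg.lstsq(np.c_[d1,-d2],o2-o1,rcond=None)[0]
    a=o1+s[0]*d1;b=o2+s[1]*d2; return (a+b)/2,np.linalg.norm(a-b)
def proj(g,X):
    k,d=K(g); return cv2.projectPoints(np.array([X],float),cv2.Rodrigues(np.array(g['R']))[0],np.array(g['t'],float),k,d)[0][0,0]
E
python3 - <<'E'
from h import *
for n in('scene','top','wrist'):
    g=grab(n,n+'0'); print(n,g['fov_y'],g['k1'],-np.array(g['R']).T@np.array(g['t']))
s=read_state(); print(s)
E
```

```text
scene 45.32940210423309 -0.04169886091161597 [ 865.05691359 -532.08781522  865.60283834]
top 57.68580462781485 0.024488055726672002 [458.32347869  -3.3669749  786.75465638]
wrist 59.986794319642414 -0.06933473045177206 [ 94.22885063 647.75680283 373.74332252]
{'clock': 0.15, 'qpos': array([-1.37979315,  0.62913928,  0.03847054,  1.51806427, -0.02699103,
        0.9963081 , -0.01999548]), 'qd': array([ 0.00061076, -0.00275743,  0.00077857, -0.00256539,  0.00099509,
        0.00033866, -0.00012132]), 'tau': array([ 1.49263731e-03, -5.63795650e+01,  1.22819312e+00, -1.93651414e+01,
        1.12967851e-02,  7.38716772e-03,  2.25150714e-06]), 'eef_pos': array([164.95670689, 628.23632497, 208.52081142]), 'tool_rot': array([-1.57219661e+00, -2.55079733e-05, -2.56809998e-01]), 'force': array([ 0.28185538, -0.48564569,  0.62165064]), 'torque': array([-0.03243743,  0.01940023, -0.00113545]), 'width': 85.62661095704779}
```

View pics/scene0.png

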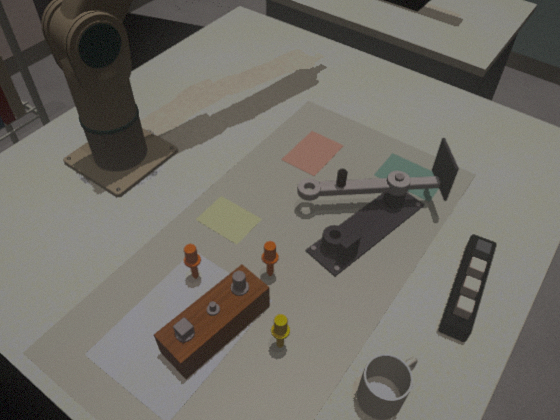

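View pics/top0.png

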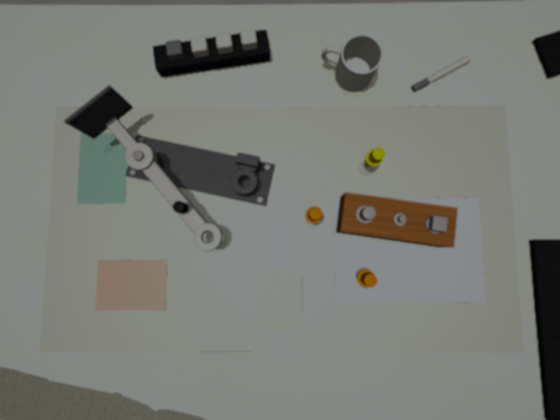

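View pics/wrist0.png

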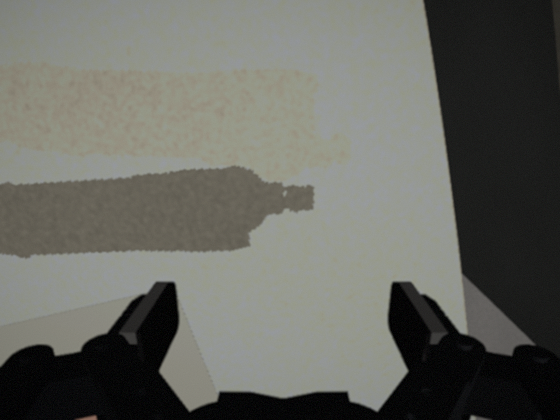

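The top view shows the arm swung out: pivot about (140,155), peg (181,208), end ring (208,236). The bracket knuckle is at (245,180). The wooden block has the round head at (367,213), the thin head at (400,219) and the square head at (438,223). Next I'll zoom in on crops to measure.

Run:
```python
from h import *
def crop(fn,x0,y0,w,h,s):
    g=load(fn);c=g['color'][y0:y0+h,x0:x0+w,::-1]
    c=cv2.convertScaleAbs(c,alpha=1.5,beta=10)
    return cv2.resize(c,None,fx=s,fy=s,interpolation=cv2.INTER_CUBIC)
cv2.imwrite('pics/ca.png',crop('top0',110,130,180,130,4.4))
cv2.imwrite('pics/cb.png',crop('top0',300,140,170,120,4.4))
cv2.imwrite('pics/cc.png',crop('scene0',290,160,180,120,4.4))
cv2.imwrite('pics/cd.png',crop('scene0',150,230,150,130,4.4))
```

```text
(no output)
```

View pics/ca.png

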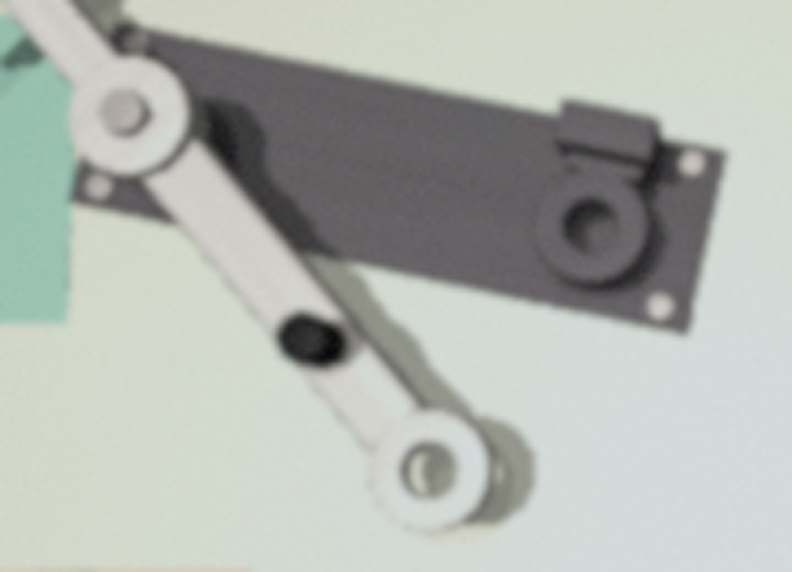

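View pics/cb.png

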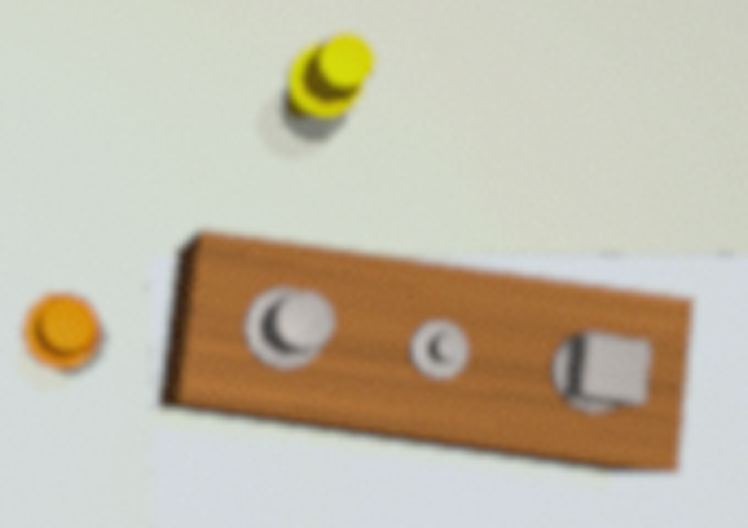

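View pics/cc.png

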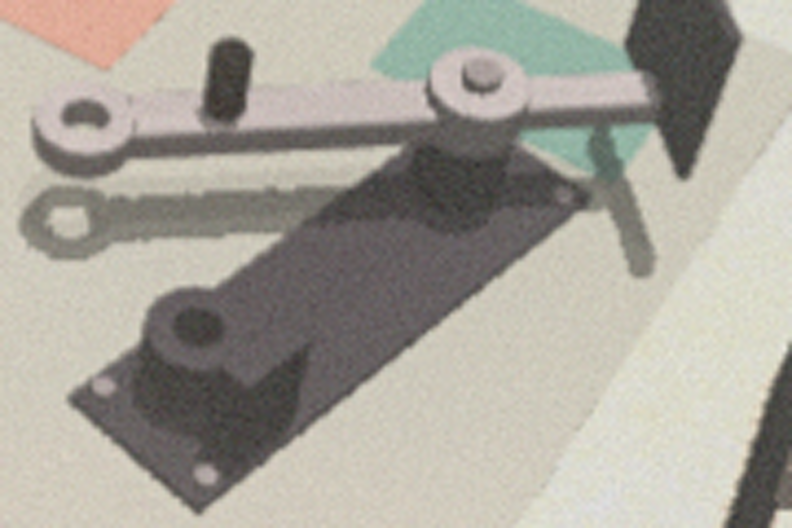

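View pics/cd.png

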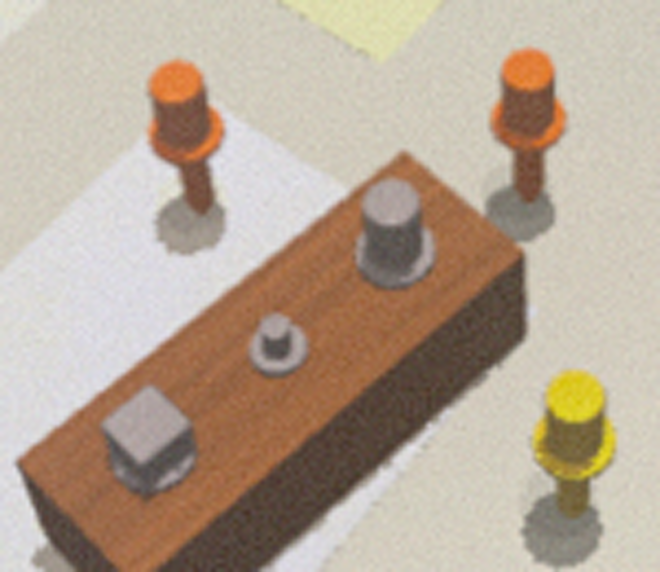

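```bash
cat > m.py <<'E'
from h import *
T=load('top0');S=load('scene0')
f=lambda c,o:((c[0]+.5)/4.4-.5+o[0],(c[1]+.5)/4.4-.5+o[1])
ta,tb,sc,sd=(110,130),(300,140),(290,160),(150,230)
P={'pin head':((305,320),tb,(392,203),sd,111),'peg':((308,338),ta,(231,48),sc,112),'end':((430,469),ta,(84,116),sc,72),
'knuckle':((593,227),ta,(197,327),sc,50),'pivot':((130,116),ta,(477,84),sc,72),'flange':((290,326),tb,(396,249),sd,75),
'thin':((448,346),tb,(277,325),sd,100),'sq':((617,369),tb,(148,424),sd,100)}
for n,(a,oa,b,ob,z) in P.items():
    pa,pb=f(a,oa),f(b,ob); X,e=tri(T,pa,S,pb)
    print(n,np.round(X,1),round(e,1),'top',np.round(plane(T,*pa,z)[:2],1),'scene',np.round(plane(S,*pb,z)[:2],1))
E
python3 m.py
```

```text
pin head [ 515.7 -158.9  108.1] 2.2 top [ 516.3 -157.5] scene [ 516.1 -161. ]
peg [527.1 177.7 114.9] 0.7 top [527.7 178.7] scene [525.6 180.1]
end [474.2 135.2  70.3] 3.9 top [475.7 136.1] scene [473.7 132.3]
knuckle [582.8  69.4  48.3] 2.0 top [583.3  69.8] scene [582.7  67.3]
pivot [625.6 265.   79.6] 4.3 top [629.1 269.6] scene [622.  270.6]
flange [ 516.1 -159.8   75.2] 1.8 top [ 516.8 -159.3] scene [ 515.3 -160.3]
thin [ 506.3 -222.1   88.1] 2.6 top [ 506.5 -217.6] scene [ 510.7 -227.6]
sq [ 497.  -287.8   94.1] 0.9 top [ 497.  -285.1] scene [ 499.4 -289.9]
```

Checks on the measured points:
- Pivot to knuckle is 200 mm, pivot to end hole 200 mm and pivot to peg 131 mm, all as given.
- Swing is about 0.65 rad.
- The pin head top comes out at z≈108–111, as it should.

Plan: keep the tool yaw as it is, since it's already within 0.05 rad of the final push direction. Close the fingers and push the peg with their edge. First I'll move to a point behind the peg.

Request:
{"name": "servo_tool", "arguments": {"increments": [{"dx":2.1,"dy":-2.8,"claw":1},{"dx":4.2,"dy":-5.6,"claw":1},{"dx":6.3,"dy":-8.4,"claw":1},{"dx":8.4,"dy":-11.2,"claw":1},{"dx":10.5,"dy":-14,"claw":1},{"dx":12.6,"dy":-16.8,"claw":1},{"dx":14.7,"dy":-19.6,"claw":1},{"dx":16.4,"dy":-22,"claw":1}]}}

```text
invalid input at $.increments[0]: expected keys dx, dy, dz, ax, ay, az, claw
```

Request:
{"name": "servo_tool", "arguments": {"increments": [{"dx":2.1,"dy":-2.8,"claw":1},{"dx":4.2,"dy":-5.6,"claw":1},{"dx":6.3,"dy":-8.4,"claw":1},{"dx":8.4,"dy":-11.2,"dz":-1,"claw":1},{"dx":10.5,"dy":-14,"dz":-2,"claw":1},{"dx":12.6,"dy":-16.8,"dz":-3,"claw":1},{"dx":14.7,"dy":-19.6,"dz":-4,"claw":1},{"dx":16.0,"dy":-22,"dz":-5,"claw":1}]}}

```text
invalid input at $.increments[0]: expected keys dx, dy, dz, ax, ay, az, claw
```

All seven keys are required in every row.

Request:
{"name": "servo_tool", "arguments": {"increments": [{"dx":2.1,"dy":-2.8,"dz":0,"ax":0,"ay":0,"az":0,"claw":1},{"dx":4.2,"dy":-5.6,"dz":0,"ax":0,"ay":0,"az":0,"claw":1},{"dx":6.3,"dy":-8.4,"dz":0,"ax":0,"ay":0,"az":0,"claw":1},{"dx":8.4,"dy":-11.2,"dz":0,"ax":0,"ay":0,"az":0,"claw":1},{"dx":10.5,"dy":-14,"dz":0,"ax":0,"ay":0,"az":0,"claw":1},{"dx":12.6,"dy":-16.8,"dz":0,"ax":0,"ay":0,"az":0,"claw":1},{"dx":14.7,"dy":-19.6,"dz":0,"ax":0,"ay":0,"az":0,"claw":1},{"dx":16.4,"dy":-22,"dz":0,"ax":0,"ay":0,"az":0,"claw":1}]}}

```text
clock: 0.82
eef_pos: [330.5, 406.2, 209.1]
tool_rot: [-1.572, -0.001, -0.258]
force: [-0.4, -0.9, -0.4]
width: -0.2
```

```bash
python3 -c "
from h import *
s=read_state();print(s['clock'],s['eef_pos'],s['tool_rot'],s['width'],s['force'],s['qpos'])"
```

```text
0.8167 [330.54662207 406.18170745 209.1254239 ] [-1.57165360e+00 -5.78985556e-04 -2.58352763e-01] -0.1697218811746839 [-0.38936034 -0.94796798 -0.441487  ] [-0.97268452  0.44838704  0.04410189  1.8684716  -0.02483823  0.82584957
  0.39635734]
```

Request:
{"name": "servo_tool", "arguments": {"increments": [{"dx":2.1,"dy":-2.8,"dz":0,"ax":0,"ay":0,"az":0,"claw":1},{"dx":4.2,"dy":-5.6,"dz":0,"ax":0,"ay":0,"az":0,"claw":1},{"dx":6.3,"dy":-8.4,"dz":-1,"ax":0,"ay":0,"az":0,"claw":1},{"dx":8.4,"dy":-11.2,"dz":-2,"ax":0,"ay":0,"az":0,"claw":1},{"dx":10.5,"dy":-14,"dz":-3,"ax":0,"ay":0,"az":0,"claw":1},{"dx":12.6,"dy":-16.8,"dz":-4,"ax":0,"ay":0,"az":0,"claw":1},{"dx":14.5,"dy":-19.6,"dz":-5,"ax":0,"ay":0,"az":0,"claw":1},{"dx":16.2,"dy":-21.9,"dz":-6,"ax":0,"ay":0,"az":0,"claw":1}]}}

```text
clock: 1.48
eef_pos: [492.1, 187.0, 148.7]
tool_rot: [-1.572, -0.0, -0.259]
force: [0.0, 0.3, -1.2]
width: 0.1
```

Request:
{"name": "servo_tool", "arguments": {"increments": [{"dx":0,"dy":0,"dz":-2,"ax":0,"ay":0,"az":0,"claw":1},{"dx":0,"dy":0,"dz":-4,"ax":0,"ay":0,"az":0,"claw":1},{"dx":0,"dy":0,"dz":-5.5,"ax":0,"ay":0,"az":0,"claw":1},{"dx":0,"dy":0,"dz":-6.3,"ax":0,"ay":0,"az":0,"claw":1},{"dx":0,"dy":0,"dz":-6.3,"ax":0,"ay":0,"az":0,"claw":1}]}}

```text
clock: 1.9
eef_pos: [489.8, 189.2, 84.5]
tool_rot: [-1.573, 0.003, -0.257]
force: [0.1, 0.5, 0.5]
width: 0.2
```

```bash
python3 -c "
from h import *
s=read_state();print(s['clock'],s['eef_pos'],s['tool_rot'],s['width'],s['force'])
grab('top','top1');grab('scene','scene1');grab('wrist','wrist1')
c=np.hstack([load('top1')['color'][100:300,50:300],load('scene1')['color'][100:300,250:500]]);cv2.imwrite('pics/d1.png',cv2.resize(c[:,:,::-1],None,fx=1.6,fy=1.6))"
```

```text
1.9 [489.7888857  189.17287795  84.54591597] [-1.57300435  0.00291342 -0.25679353] 0.18847414434051396 [0.06218486 0.47940959 0.49232924]
```

View pics/d1.png

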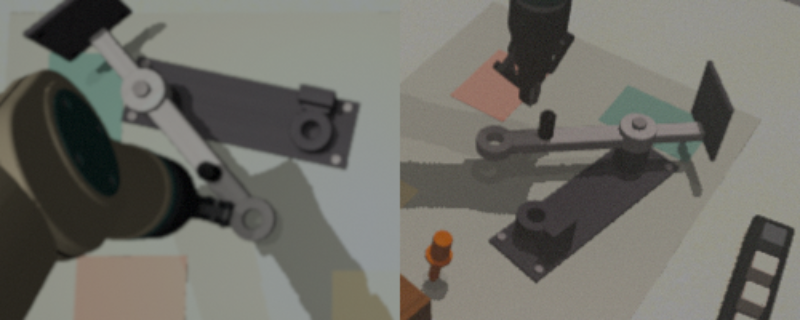

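View pics/wrist1.png

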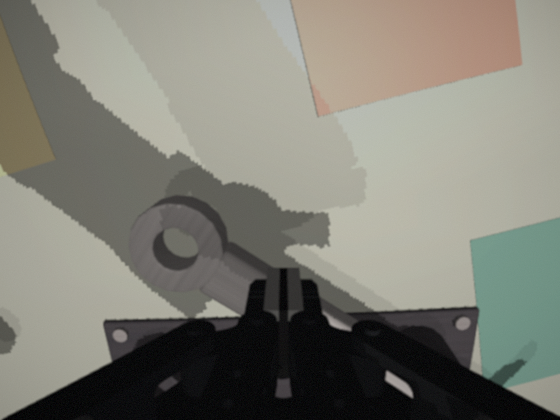

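```bash
python3 -c "
import numpy as np
n=np.array([np.cos(-.257),np.sin(-.257)])
for a in np.linspace(-139.4,-100.3,13):
    p=np.array([625.6,265])+130*np.array([np.cos(np.radians(a)),np.sin(np.radians(a))]); t=p-22*n
    print(round(a,1),p.round(1),t.round(1),((t-[491.1,189.7])/10).round(2))"
```

```text
-139.4 [526.9 180.4] [505.6 186. ] [ 1.45 -0.37]
-136.1 [531.9 174.9] [510.6 180.5] [ 1.95 -0.92]
-132.9 [537.1 169.7] [515.9 175.3] [ 2.48 -1.44]
-129.6 [542.7 164.9] [521.4 170.5] [ 3.03 -1.92]
-126.4 [548.5 160.3] [527.2 165.9] [ 3.61 -2.38]
-123.1 [554.6 156.1] [533.3 161.7] [ 4.22 -2.8 ]
-119.8 [560.9 152.2] [539.6 157.8] [ 4.85 -3.19]
-116.6 [567.4 148.8] [546.1 154.3] [ 5.5  -3.54]
-113.3 [574.1 145.6] [552.8 151.2] [ 6.17 -3.85]
-110.1 [581.  142.9] [559.7 148.5] [ 6.86 -4.12]
-106.8 [588.  140.6] [566.7 146.2] [ 7.56 -4.35]
-103.6 [595.1 138.6] [573.8 144.2] [ 8.27 -4.55]
-100.3 [602.4 137.1] [581.1 142.7] [ 9.  -4.7]
```

Pushing slowly, about 7–8 mm per row, and stopping well short of the stop.

Request:
{"name": "servo_tool", "arguments": {"increments": [{"dx":1.0,"dy":-0.3,"dz":0,"ax":0,"ay":0,"az":0,"claw":1},{"dx":1.5,"dy":-0.5,"dz":0,"ax":0,"ay":0,"az":0,"claw":1},{"dx":2.0,"dy":-0.9,"dz":0,"ax":0,"ay":0,"az":0,"claw":1},{"dx":2.5,"dy":-1.4,"dz":0,"ax":0,"ay":0,"az":0,"claw":1},{"dx":3.0,"dy":-1.9,"dz":0,"ax":0,"ay":0,"az":0,"claw":1},{"dx":3.6,"dy":-2.4,"dz":0,"ax":0,"ay":0,"az":0,"claw":1},{"dx":4.2,"dy":-2.8,"dz":0,"ax":0,"ay":0,"az":0,"claw":1},{"dx":4.8,"dy":-3.2,"dz":0,"ax":0,"ay":0,"az":0,"claw":1}]}}

```text
clock: 2.72
eef_pos: [538.6, 156.1, 86.5]
tool_rot: [-1.573, 0.002, -0.258]
force: [-2.0, -0.1, -0.2]
width: -0.2
```

```bash
python3 -c "
from h import *
s=read_state();print(s['clock'],s['eef_pos'],s['tool_rot'],s['width'],s['force'])
grab('top','top2');grab('scene','scene2')
c=np.hstack([load('top2')['color'][100:300,50:300],load('scene2')['color'][100:300,250:500]]);cv2.imwrite('pics/d2.png',cv2.resize(c[:,:,::-1],None,fx=1.6,fy=1.6))"
```

```text
2.7167 [538.55337814 156.05299128  86.52711335] [-1.57251311  0.00175341 -0.25782861] -0.23106435096085215 [-2.0280038  -0.0627863  -0.17662009]
```

View pics/d2.png

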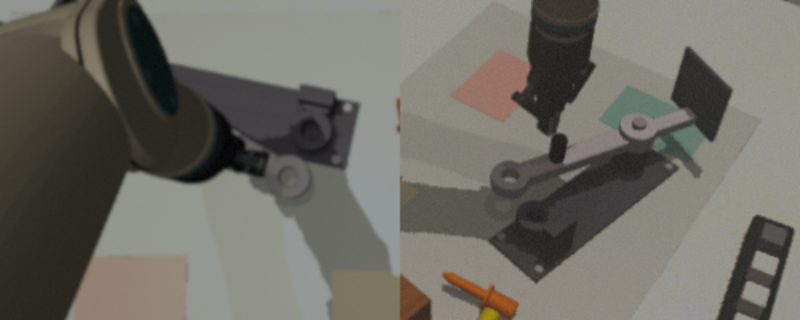

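The arm follows the push at 2 N. But an orange pin now appears to be lying down, so I'll look at the full view.

View pics/scene2.png

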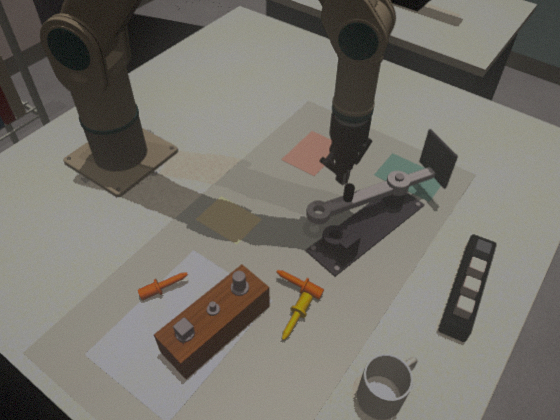

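View pics/top2.png

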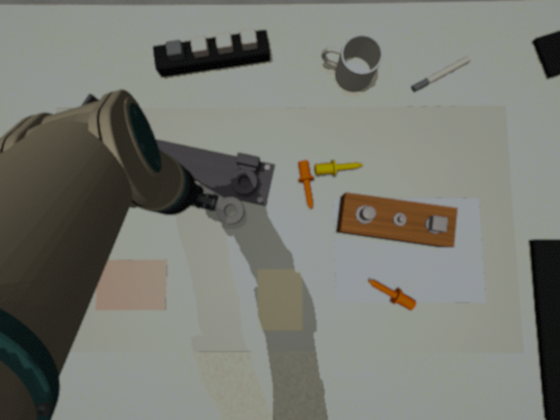

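View pics/scene1.png

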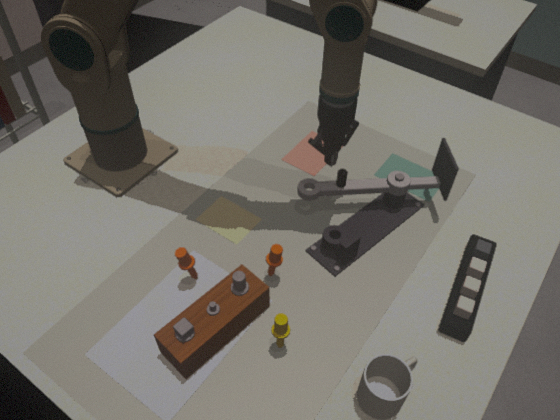

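The loose look-alikes were balanced on their tips and toppled by themselves; the robot was nowhere near them. They lie clear of the path. Continuing the push.

Request:
{"name": "servo_tool", "arguments": {"increments": [{"dx":0.6,"dy":-0.3,"dz":0,"ax":0,"ay":0,"az":0,"claw":1},{"dx":1.2,"dy":-0.6,"dz":0,"ax":0,"ay":0,"az":0,"claw":1},{"dx":1.8,"dy":-0.9,"dz":0,"ax":0,"ay":0,"az":0,"claw":1},{"dx":2.4,"dy":-1.1,"dz":0,"ax":0,"ay":0,"az":0,"claw":1},{"dx":2.8,"dy":-1.2,"dz":0,"ax":0,"ay":0,"az":0,"claw":1},{"dx":3.2,"dy":-1.3,"dz":0,"ax":0,"ay":0,"az":0,"claw":1},{"dx":3.2,"dy":-1.3,"dz":0,"ax":0,"ay":0,"az":0,"claw":1}]}}

```text
clock: 3.4
eef_pos: [572.7, 144.6, 86.2]
tool_rot: [-1.57, -0.002, -0.257]
force: [-0.1, -0.4, 0.5]
width: 0.2
```

Request:
{"name": "servo_tool", "arguments": {"increments": [{"dx":0.1,"dy":0,"dz":0,"ax":0,"ay":0,"az":0,"claw":1},{"dx":0.2,"dy":0,"dz":0,"ax":0,"ay":0,"az":0,"claw":1},{"dx":0.2,"dy":0,"dz":0,"ax":0,"ay":0,"az":0,"claw":1}]}}

```text
clock: 3.65
eef_pos: [573.1, 145.0, 86.3]
tool_rot: [-1.571, 0.0, -0.256]
force: [-2.2, -1.1, 0.8]
width: 0.4
```

Request:
{"name": "servo_tool", "arguments": {"increments": [{"dx":0.1,"dy":0,"dz":0,"ax":0,"ay":0,"az":0,"claw":1},{"dx":0.2,"dy":0,"dz":0,"ax":0,"ay":0,"az":0,"claw":1},{"dx":0.2,"dy":0,"dz":0,"ax":0,"ay":0,"az":0,"claw":1}]}}

```text
clock: 3.9
eef_pos: [575.1, 144.7, 86.3]
tool_rot: [-1.571, -0.0, -0.257]
force: [-1.6, -0.8, 0.7]
width: 0.2
```

Request:
{"name": "servo_tool", "arguments": {"increments": [{"dx":0.1,"dy":0,"dz":0,"ax":0,"ay":0,"az":0,"claw":1},{"dx":0.2,"dy":0,"dz":0,"ax":0,"ay":0,"az":0,"claw":1},{"dx":0.2,"dy":0,"dz":0,"ax":0,"ay":0,"az":0,"claw":1}]}}

```text
clock: 4.15
eef_pos: [577.3, 144.7, 86.2]
tool_rot: [-1.571, -0.0, -0.257]
force: [-2.3, -1.7, 0.0]
width: -0.3
```

Request:
{"name": "servo_tool", "arguments": {"increments": [{"dx":0.1,"dy":0,"dz":0,"ax":0,"ay":0,"az":0,"claw":1},{"dx":0.15,"dy":0,"dz":0,"ax":0,"ay":0,"az":0,"claw":1},{"dx":0.15,"dy":0,"dz":0,"ax":0,"ay":0,"az":0,"claw":1}]}}

```text
clock: 4.4
eef_pos: [578.0, 144.7, 86.1]
tool_rot: [-1.571, 0.001, -0.257]
force: [-3.2, -1.1, 1.4]
width: -0.1
```

Request:
{"name": "servo_tool", "arguments": {"increments": [{"dx":0.1,"dy":0,"dz":0,"ax":0,"ay":0,"az":0,"claw":1},{"dx":0.15,"dy":0,"dz":0,"ax":0,"ay":0,"az":0,"claw":1},{"dx":0.15,"dy":0,"dz":0,"ax":0,"ay":0,"az":0,"claw":1}]}}

```text
clock: 4.65
eef_pos: [578.2, 144.6, 86.0]
tool_rot: [-1.572, 0.004, -0.257]
force: [-6.2, -0.8, 3.2]
width: -0.0
```

```bash
python3 -c "
from h import *
s=read_state();print(s['clock'],s['eef_pos'],s['force'])
grab('top','top3');grab('scene','scene3')
c=np.hstack([load('top3')['color'][130:250,170:300],load('scene3')['color'][160:280,290:420]]);cv2.imwrite('pics/d3.png',cv2.resize(c[:,:,::-1],None,fx=3,fy=3,interpolation=cv2.INTER_CUBIC))"
```

```text
4.65 [578.17582024 144.60528144  85.96959691] [-6.24246014 -0.76421516  3.18895288]
```

View pics/d3.png

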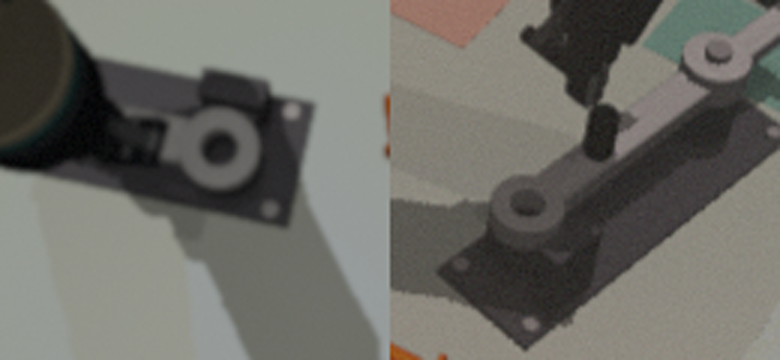

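The force is rising while the tool has stalled at x=578, and the ring lies over the bracket knuckle, so the arm is on the stop. One more small push to seat it, then I'll back off, raise and open.

Request:
{"name": "servo_tool", "arguments": {"increments": [{"dx":0.1,"dy":0,"dz":0,"ax":0,"ay":0,"az":0,"claw":1},{"dx":0.2,"dy":0,"dz":0,"ax":0,"ay":0,"az":0,"claw":1},{"dx":0.2,"dy":0,"dz":0,"ax":0,"ay":0,"az":0,"claw":1}]}}

```text
clock: 5.0
eef_pos: [578.2, 144.6, 85.8]
tool_rot: [-1.574, 0.007, -0.256]
force: [-10.1, -1.7, 6.2]
width: -0.2
```

Request:
{"name": "servo_tool", "arguments": {"increments": [{"dx":-1.0,"dy":0.2,"dz":0,"ax":0,"ay":0,"az":0,"claw":1},{"dx":-2.5,"dy":0.6,"dz":0,"ax":0,"ay":0,"az":0,"claw":1},{"dx":-4.0,"dy":1.0,"dz":0.5,"ax":0,"ay":0,"az":0,"claw":1},{"dx":-5,"dy":1.0,"dz":3.5,"ax":0,"ay":0,"az":0,"claw":1},{"dx":-5.5,"dy":0,"dz":7,"ax":0,"ay":0,"az":0,"claw":1},{"dx":-5.8,"dy":-2,"dz":10,"ax":0,"ay":0,"az":0,"claw":0.5},{"dx":-6,"dy":-5,"dz":12,"ax":0,"ay":0,"az":0,"claw":0},{"dx":-6.2,"dy":-9,"dz":12.5,"ax":0,"ay":0,"az":0,"claw":-1}]}}

```text
clock: 5.67
eef_pos: [524.5, 57.5, 215.7]
tool_rot: [-1.564, -0.011, -0.251]
force: [1.7, -0.4, 0.2]
width: 35.7
```

```bash
python3 -c "
from h import *
s=read_state();print(s['clock'],s['eef_pos'],s['force'],s['qpos'])
grab('top','top4');grab('scene','scene4')
cv2.imwrite('pics/d4.png',cv2.resize(load('top4')['color'][130:260,170:300,::-1],None,fx=4.4,fy=4.4,interpolation=cv2.INTER_CUBIC))
cv2.imwrite('pics/d5.png',cv2.resize(load('scene4')['color'][160:280,290:470,::-1],None,fx=4.4,fy=4.4,interpolation=cv2.INTER_CUBIC))"
```

```text
5.6667 [524.47146917  57.49638944 215.74127389] [ 1.70491563 -0.43780371  0.20159396] [-0.18744994  0.43886306  0.03746105  1.86242974 -0.02398107  0.82840341
  1.18221283]
```

View pics/d4.png

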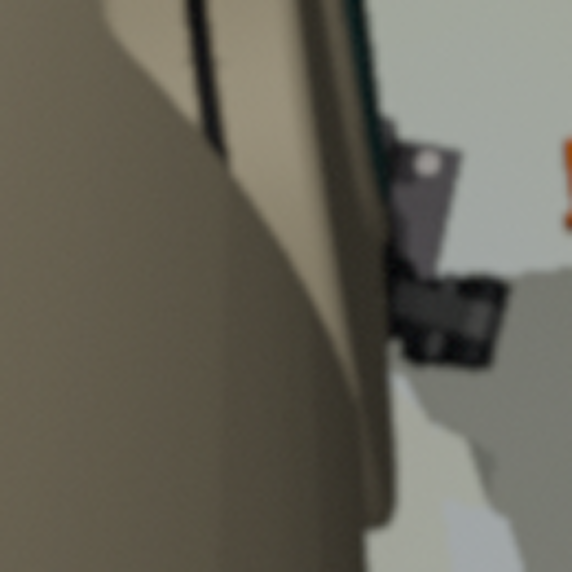

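View pics/d5.png

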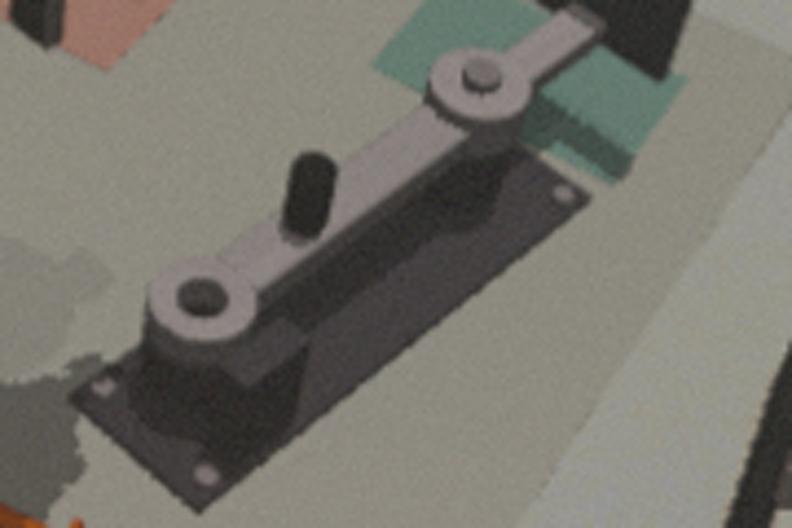

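The arm sits in on its stop: the ring at about (203,298) in the crop now covers the bracket knuckle. Next I'll go to the pin, turning the jaws a quarter turn so they close across the row, clear of the thin pin and later of the peg.

Request:
{"name": "servo_tool", "arguments": {"increments": [{"dx":0,"dy":-1.5,"dz":0,"ax":0,"ay":0,"az":-0.1,"claw":-1},{"dx":0,"dy":-3,"dz":0,"ax":0,"ay":0,"az":-0.2,"claw":-1},{"dx":0,"dy":-4.5,"dz":0,"ax":0,"ay":0,"az":-0.3,"claw":-1},{"dx":0,"dy":-6,"dz":0,"ax":0,"ay":0,"az":-0.4,"claw":-1},{"dx":0,"dy":-7.5,"dz":0,"ax":0,"ay":0,"az":-0.5,"claw":-1},{"dx":0,"dy":-9,"dz":0,"ax":0,"ay":0,"az":-0.6,"claw":-1},{"dx":0,"dy":-10,"dz":0,"ax":0,"ay":0,"az":-0.7,"claw":-1},{"dx":0,"dy":-11,"dz":0,"ax":0,"ay":0,"az":-0.8,"claw":-1}]}}

```text
clock: 6.43
eef_pos: [521.8, -56.4, 211.6]
tool_rot: [-1.568, -0.003, -1.062]
force: [-0.0, 0.2, -0.2]
width: 85.2
```

Request:
{"name": "servo_tool", "arguments": {"increments": [{"dx":0,"dy":-1.5,"dz":0,"ax":0,"ay":0,"az":-0.1,"claw":-1},{"dx":0,"dy":-3,"dz":0,"ax":0,"ay":0,"az":-0.2,"claw":-1},{"dx":0,"dy":-4.5,"dz":0,"ax":0,"ay":0,"az":-0.3,"claw":-1},{"dx":0,"dy":-6,"dz":0,"ax":0,"ay":0,"az":-0.4,"claw":-1},{"dx":0,"dy":-7.5,"dz":0,"ax":0,"ay":0,"az":-0.5,"claw":-1},{"dx":0,"dy":-9,"dz":0,"ax":0,"ay":0,"az":-0.6,"claw":-1},{"dx":0,"dy":-10,"dz":0,"ax":0,"ay":0,"az":-0.7,"claw":-1},{"dx":0,"dy":-10.4,"dz":0,"ax":0,"ay":0,"az":-0.77,"claw":-1}]}}

```text
clock: 7.1
eef_pos: [521.5, -162.1, 211.7]
tool_rot: [-1.567, -0.002, -1.834]
force: [-0.4, -0.1, 0.2]
width: 85.4
```

Request:
{"name": "servo_tool", "arguments": {"increments": [{"dx":0,"dy":0,"dz":0,"ax":0,"ay":0,"az":0,"claw":-1},{"dx":0,"dy":0,"dz":0,"ax":0,"ay":0,"az":0,"claw":-1}]}}

```text
clock: 7.27
eef_pos: [521.0, -159.5, 211.3]
tool_rot: [-1.569, -0.0, -1.825]
force: [-0.4, -0.1, -0.3]
width: 85.4
```

```bash
python3 -c "
from h import *
s=read_state();print(s['clock'],s['eef_pos'],s['tool_rot'],s['force'],s['qpos'])
grab('top','top5');grab('scene','scene5');grab('wrist','wrist5')
cv2.imwrite('pics/e1.png',cv2.resize(load('top5')['color'][130:250,110:290,::-1],None,fx=4.4,fy=4.4,interpolation=cv2.INTER_CUBIC))"
```

```text
7.2667 [ 521.04453008 -159.50546591  211.31996736] [-1.56898365e+00 -4.76483830e-04 -1.82480919e+00] [-0.43301322 -0.05278093 -0.28117916] [-0.07708307  0.51385837  0.48519551  1.82140663 -0.30211353  0.87807146
  0.29536569]
```

View pics/e1.png

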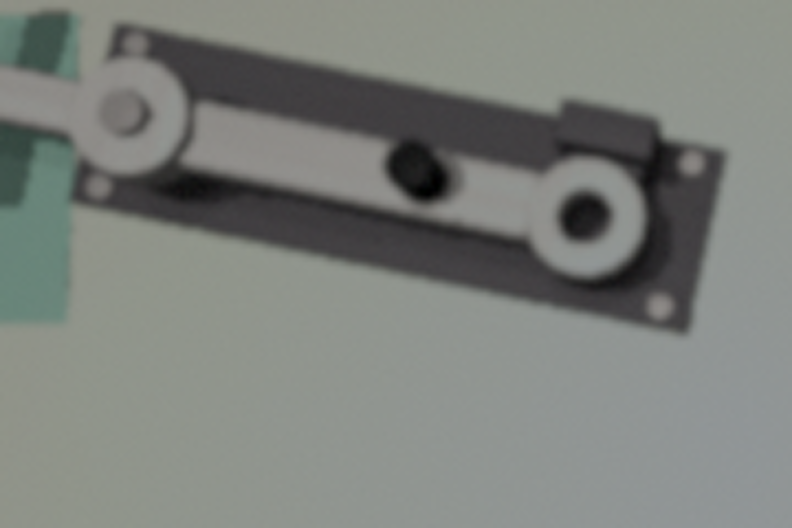

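View pics/wrist5.png

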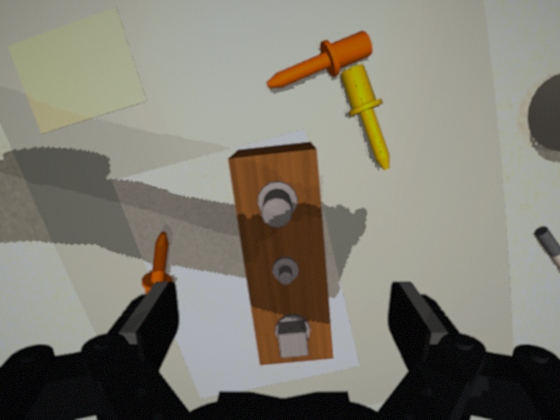

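View pics/scene5.png

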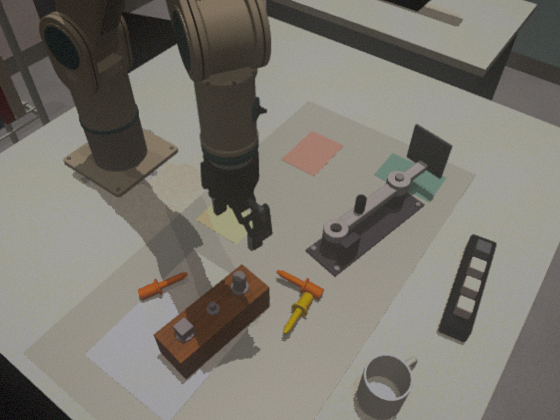

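Run:
```python
from h import *
g=load('wrist5')
cv2.imwrite('pics/w5.png',cv2.resize(g['color'][165:245,225:335,::-1],None,fx=7,fy=7,interpolation=cv2.INTER_CUBIC))
f=lambda c,o:((c[0]+.5)/4.4-.5+o[0],(c[1]+.5)/4.4-.5+o[1])
T=load('top5');S=load('scene4')
a=f((587,217),(110,130));b=f((203,299),(290,160))
print('end',tri(T,a,S,b),plane(T,*a,72),plane(S,*b,72))
for u,v,z in((277,209,111),(278,201,75)): print(plane(g,u,v,z))
```

```text
end (array([583.58243594,  69.84790911,  69.3395855 ]), np.float64(2.171607555883871)) [583.97817799  70.26758279  72.        ] [583.77560068  67.00605915  72.        ]
[ 518.53739775 -156.41001994  111.        ]
[ 518.10645916 -159.33034313   75.        ]
```

View pics/w5.png

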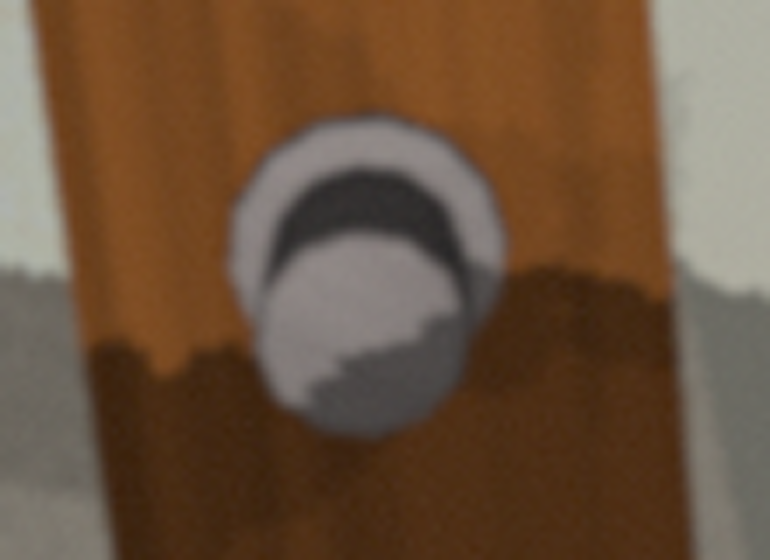

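The arm's end hole is at (583.7, 69.3) and the knuckle's was measured at (583, 69.2), so they line up within 1 mm. The pin is at about (516.7, −159.5). Descending over its head.

Request:
{"name": "servo_tool", "arguments": {"increments": [{"dx":-0.2,"dy":0,"dz":-2,"ax":0,"ay":0,"az":0,"claw":-1},{"dx":-0.4,"dy":0,"dz":-4.5,"ax":0,"ay":0,"az":0,"claw":-1},{"dx":-0.4,"dy":0,"dz":-7,"ax":0,"ay":0,"az":0,"claw":-1},{"dx":-0.4,"dy":0,"dz":-9.5,"ax":0,"ay":0,"az":0,"claw":-1},{"dx":-0.4,"dy":0,"dz":-11.5,"ax":0,"ay":0,"az":0,"claw":-1},{"dx":-0.4,"dy":0,"dz":-12.7,"ax":0,"ay":0,"az":0,"claw":-1},{"dx":-0.4,"dy":0,"dz":-12.9,"ax":0,"ay":0,"az":0,"claw":-1},{"dx":-0.4,"dy":0,"dz":-12.9,"ax":0,"ay":0,"az":0,"claw":-1}]}}

```text
clock: 8.08
eef_pos: [515.9, -158.9, 81.7]
tool_rot: [-1.572, 0.0, -1.826]
force: [-0.4, 0.3, -0.5]
width: 85.1
```

```bash
python3 -c "
from h import *
s=read_state();print(s['clock'],s['eef_pos'],s['tool_rot'],s['force'])
g=grab('wrist','wrist6');grab('scene','scene6')"
```

```text
8.0833 [ 515.86734983 -158.86172514   81.70275458] [-1.57194444e+00  2.58059350e-04 -1.82577639e+00] [-0.40931547  0.26512432 -0.48338977]
```

View pics/wrist6.png

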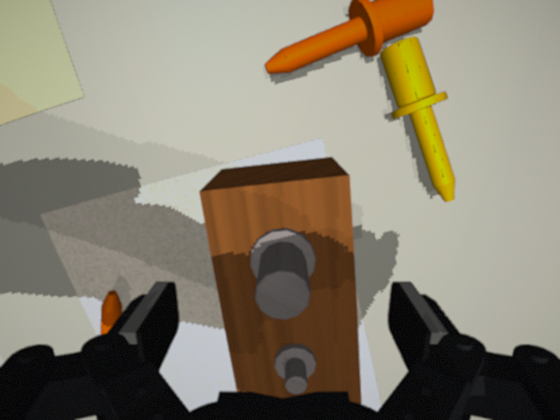

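View pics/scene6.png

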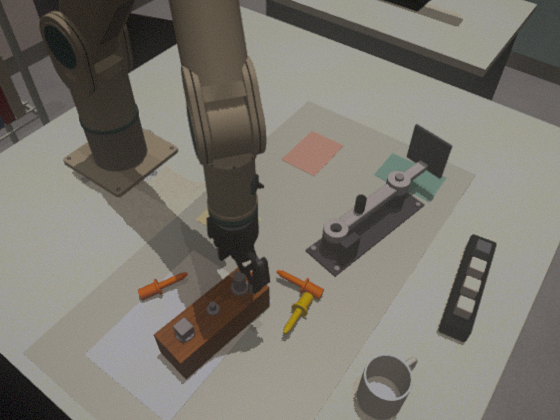

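```bash
python3 -c "
from h import *
g=load('wrist6');print(proj(g,[515.9,-158.9,111]),plane(g,283,295,111))"
```

```text
[278.85821332 295.7300067 ] [ 517.67041757 -159.00119386  111.        ]
```

The head sits centred between the fingers: it images at (283,295), against a predicted (279,296). Closing.

Request:
{"name": "servo_tool", "arguments": {"increments": [{"dx":0.1,"dy":0,"dz":0,"ax":0,"ay":0,"az":0,"claw":0},{"dx":0.1,"dy":0,"dz":0,"ax":0,"ay":0,"az":0,"claw":1},{"dx":0.1,"dy":0,"dz":0,"ax":0,"ay":0,"az":0,"claw":1},{"dx":0.1,"dy":0,"dz":0,"ax":0,"ay":0,"az":0,"claw":1},{"dx":0.1,"dy":0,"dz":0,"ax":0,"ay":0,"az":0,"claw":1},{"dx":0.1,"dy":0,"dz":0,"ax":0,"ay":0,"az":0,"claw":1},{"dx":0.1,"dy":0,"dz":0,"ax":0,"ay":0,"az":0,"claw":1}]}}

```text
clock: 8.77
eef_pos: [516.8, -159.2, 82.7]
tool_rot: [-1.571, 0.0, -1.827]
force: [-1.7, 0.4, 5.4]
width: 19.9
```

Request:
{"name": "servo_tool", "arguments": {"increments": [{"dx":0,"dy":0,"dz":1,"ax":0,"ay":0,"az":0,"claw":1},{"dx":0,"dy":0,"dz":2.5,"ax":0,"ay":0,"az":0,"claw":1},{"dx":0,"dy":0,"dz":4,"ax":0,"ay":0,"az":0,"claw":1},{"dx":0,"dy":0,"dz":6,"ax":0,"ay":0,"az":0,"claw":1},{"dx":0,"dy":0,"dz":8,"ax":0,"ay":0,"az":0,"claw":1},{"dx":0,"dy":0,"dz":9.5,"ax":0,"ay":0,"az":0,"claw":1},{"dx":0,"dy":0,"dz":10.5,"ax":0,"ay":0,"az":0,"claw":1},{"dx":0,"dy":0,"dz":10.8,"ax":0,"ay":0,"az":0,"claw":1}]}}

```text
clock: 9.43
eef_pos: [517.8, -159.6, 192.0]
tool_rot: [-1.568, 0.0, -1.827]
force: [0.4, -0.1, -3.1]
width: 20.5
```

```bash
python3 -c "
from h import *
s=read_state();print(s['clock'],s['eef_pos'],s['tool_rot'],s['force'],s['width'])
g=grab('wrist','wrist7');grab('scene','scene7');grab('top','top7')
cv2.imwrite('pics/s7.png',cv2.resize(load('scene7')['color'][190:390,130:360,::-1],None,fx=3,fy=3,interpolation=cv2.INTER_CUBIC))"
```

```text
9.4333 [ 517.76999242 -159.57763257  191.97962472] [-1.56818198e+00  1.13080598e-04 -1.82677561e+00] [ 0.37473283 -0.13859582 -3.07961252] 20.508228863432052
```

View pics/wrist7.png

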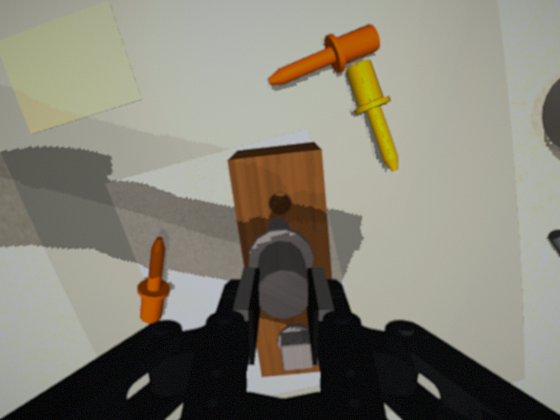

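View pics/s7.png

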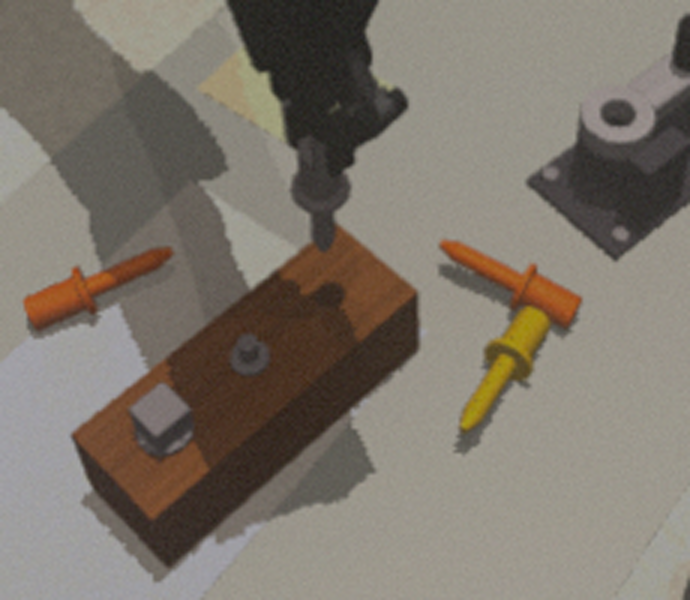

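```bash
python3 -c "
from h import *
S=load('scene7');T=load('top7');W=load('wrist7')
cv2.imwrite('pics/t7.png',cv2.resize(T['color'][150:280,300:470,::-1],None,fx=4.4,fy=4.4,interpolation=cv2.INTER_CUBIC))
cv2.imwrite('pics/s7b.png',cv2.resize(S['color'][225:290,210:275,::-1],None,fx=9,fy=9,interpolation=cv2.INTER_CUBIC))
print(plane(S,237.7,273.3,119),proj(S,[517.8,-159.6,119.5]),proj(S,[517.8,-159.6,182]),proj(T,[517.8,-159.6,119.5]),proj(W,[517.8,-159.6,220]))
"
```

```text
[ 515.07276321 -161.88462645  119.        ] [239.6891381  273.03536177] [237.84538431 252.0885807 ] [371.21023855 211.05244717] [279.07023584 294.21870178]
```

View pics/s7b.png

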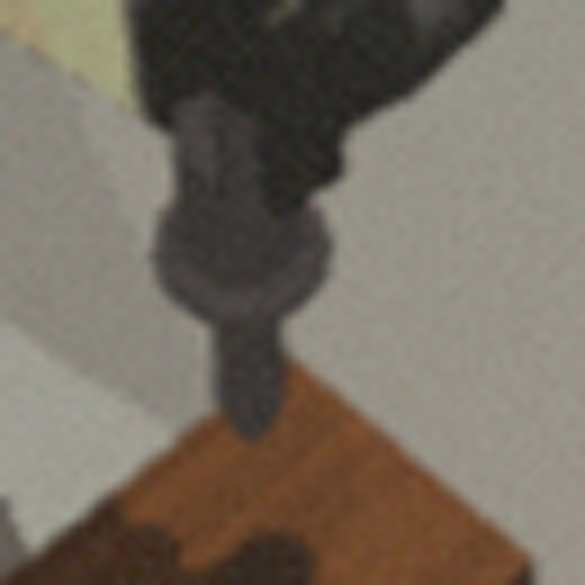

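View pics/t7.png

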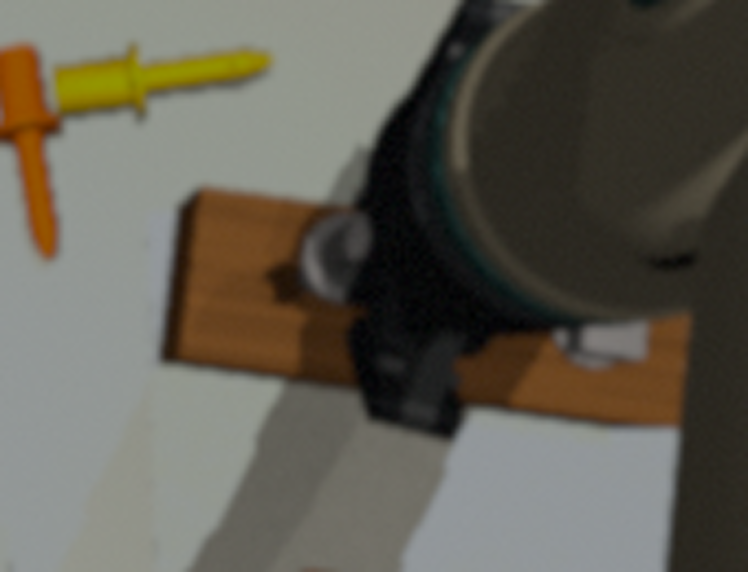

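The pin is held upright. The images put its tip within about 2.5 mm of the TCP axis, and the hole's radial clearance is 5 mm. Carrying it over the knuckle.

Request:
{"name": "servo_tool", "arguments": {"increments": [{"dx":0.5,"dy":1.5,"dz":0,"ax":0,"ay":0,"az":0,"claw":1},{"dx":1.3,"dy":4.5,"dz":0,"ax":0,"ay":0,"az":0,"claw":1},{"dx":2.4,"dy":8,"dz":0,"ax":0,"ay":0,"az":0,"claw":1},{"dx":3.5,"dy":11.5,"dz":0,"ax":0,"ay":0,"az":0,"claw":1},{"dx":4.5,"dy":15,"dz":0,"ax":0,"ay":0,"az":0,"claw":1},{"dx":5.5,"dy":18.5,"dz":0,"ax":0,"ay":0,"az":0,"claw":1},{"dx":6.4,"dy":21.5,"dz":0,"ax":0,"ay":0,"az":0,"claw":1},{"dx":6.8,"dy":22.9,"dz":0,"ax":0,"ay":0,"az":0,"claw":1}]}}

```text
clock: 10.25
eef_pos: [585.0, 76.0, 188.3]
tool_rot: [-1.574, 0.002, -1.821]
force: [0.4, 0.6, -2.6]
width: 20.5
```

Request:
{"name": "servo_tool", "arguments": {"increments": [{"dx":0,"dy":0,"dz":-1,"ax":0,"ay":0,"az":0,"claw":1},{"dx":0,"dy":0,"dz":-2,"ax":0,"ay":0,"az":0,"claw":1},{"dx":0,"dy":0,"dz":-2.5,"ax":0,"ay":0,"az":0,"claw":1},{"dx":0,"dy":0,"dz":-2.5,"ax":0,"ay":0,"az":0,"claw":1}]}}

```text
clock: 10.58
eef_pos: [583.1, 67.4, 163.1]
tool_rot: [-1.575, -0.003, -1.83]
force: [0.3, -0.6, -2.2]
width: 20.2
```

```bash
python3 -c "
from h import *
s=read_state();print(s['clock'],s['eef_pos'],s['tool_rot'],s['force'],s['width'])
W=grab('wrist','wrist8');S=grab('scene','scene8');T=grab('top','top8')
cv2.imwrite('pics/s8.png',cv2.resize(S['color'][170:270,300:400,::-1],None,fx=6,fy=6,interpolation=cv2.INTER_CUBIC))
cv2.imwrite('pics/t8.png',cv2.resize(T['color'][130:230,170:290,::-1],None,fx=5,fy=5,interpolation=cv2.INTER_CUBIC))"
```

```text
10.5833 [583.10355648  67.44208614 163.12737966] [-1.57466117 -0.00272596 -1.82978117] [ 0.34877934 -0.61273681 -2.21989529] 20.178663988040086
```

View pics/s8.png

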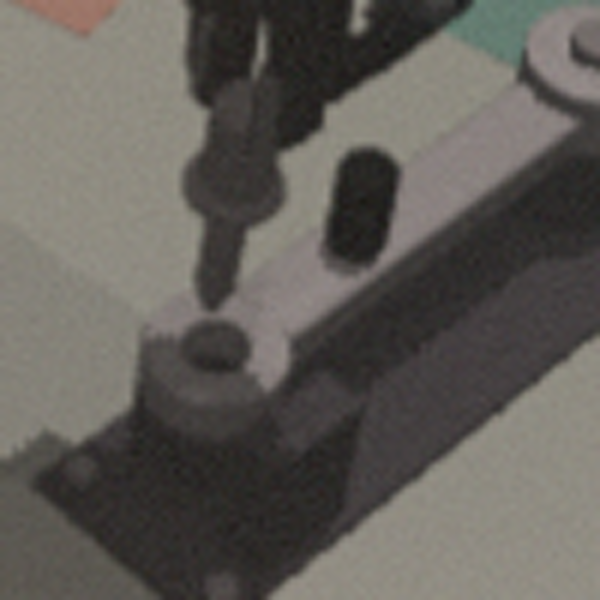

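View pics/t8.png

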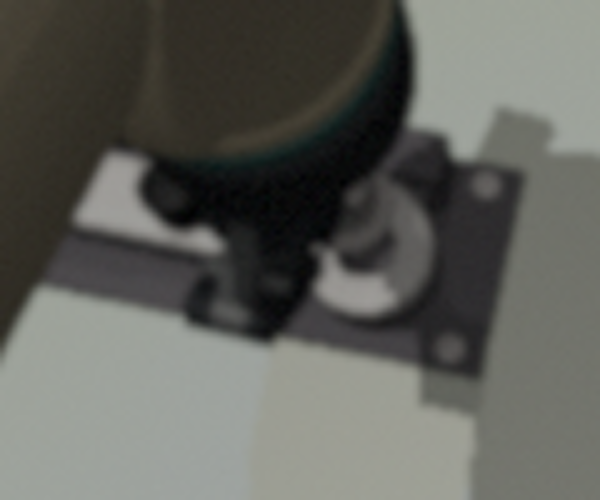

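View pics/wrist8.png

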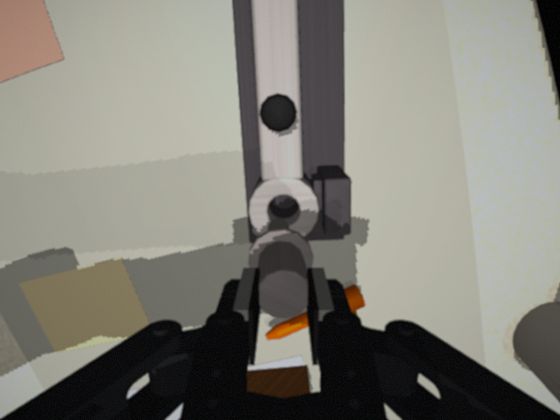

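Request:
{"name": "servo_tool", "arguments": {"increments": [{"dx":0,"dy":0,"dz":0,"ax":0,"ay":0,"az":0,"claw":1},{"dx":0,"dy":0,"dz":0,"ax":0,"ay":0,"az":0,"claw":1},{"dx":0,"dy":0,"dz":0,"ax":0,"ay":0,"az":0,"claw":1}]}}

```text
clock: 10.98
eef_pos: [585.3, 69.5, 165.7]
tool_rot: [-1.57, 0.0, -1.827]
force: [0.6, -0.7, -2.2]
width: 20.2
```

```bash
python3 -c "
from h import *
s=read_state();e=s['eef_pos'];print(s['clock'],e,s['tool_rot'],s['force'],s['width'])
W=grab('wrist','wrist9');S=grab('scene','scene9')
cv2.imwrite('pics/s9.png',cv2.resize(S['color'][180:250,305:375,::-1],None,fx=8,fy=8,interpolation=cv2.INTER_CUBIC))
cv2.imwrite('pics/w9.png',cv2.resize(W['color'][160:330,230:340,::-1],None,fx=3.5,fy=3.5,interpolation=cv2.INTER_CUBIC))
print(proj(S,e+[0,0,-72.7]),proj(S,e+[0,0,-10]),proj(W,e+[0,0,-72.7]),proj(W,e+[0,0,-8]),proj(W,[583.7,69.3,72]),proj(W,e+[0,0,29]))
"
```

```text
10.9833 [585.31007015  69.45414483 165.65033845] [-1.57009798e+00  4.34219458e-04 -1.82726436e+00] [ 0.55946121 -0.71581508 -2.19717149] 20.18886122693084
[338.02766179 220.5718114 ] [341.24494417 199.54310661] [280.39229743 222.17331681] [279.63778921 260.08679172] [278.51778633 214.3328725 ] [278.93813942 295.41968891]
```

View pics/s9.png

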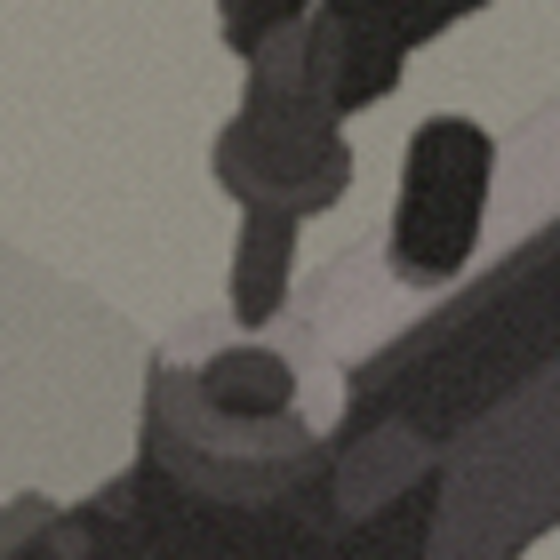

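View pics/w9.png

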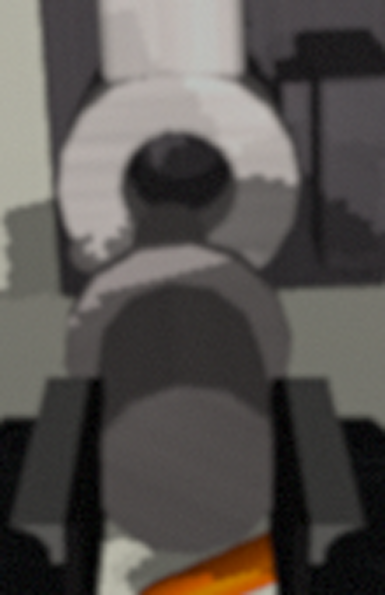

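Scene camera: projecting the tip down to the hole's plane gives pixel (336.1, 227.0), and the hole is at (336.1, 227.6). In the wrist view the flange and hole share a column. That is under 1 mm of error, so I'm lowering the pin.

Request:
{"name": "servo_tool", "arguments": {"increments": [{"dx":0,"dy":0,"dz":-0.8,"ax":0,"ay":0,"az":0,"claw":1},{"dx":0,"dy":0,"dz":-1.6,"ax":0,"ay":0,"az":0,"claw":1},{"dx":0,"dy":0,"dz":-2.4,"ax":0,"ay":0,"az":0,"claw":1},{"dx":0,"dy":0,"dz":-3.2,"ax":0,"ay":0,"az":0,"claw":1},{"dx":0,"dy":0,"dz":-3.8,"ax":0,"ay":0,"az":0,"claw":1},{"dx":0,"dy":0,"dz":-4,"ax":0,"ay":0,"az":0,"claw":1}]}}

```text
clock: 11.58
eef_pos: [584.1, 69.7, 123.6]
tool_rot: [-1.573, -0.001, -1.827]
force: [-0.8, 0.2, -2.1]
width: 20.2
```

Request:
{"name": "servo_tool", "arguments": {"increments": [{"dx":0,"dy":0,"dz":-0.7,"ax":0,"ay":0,"az":0,"claw":1},{"dx":0,"dy":0,"dz":-1.4,"ax":0,"ay":0,"az":0,"claw":1},{"dx":0,"dy":0,"dz":-2.1,"ax":0,"ay":0,"az":0,"claw":1},{"dx":0,"dy":0,"dz":-2.7,"ax":0,"ay":0,"az":0,"claw":1},{"dx":0,"dy":0,"dz":-3.2,"ax":0,"ay":0,"az":0,"claw":1},{"dx":0,"dy":0,"dz":-3.6,"ax":0,"ay":0,"az":0,"claw":1},{"dx":0,"dy":0,"dz":-3.7,"ax":0,"ay":0,"az":0,"claw":1},{"dx":0,"dy":0,"dz":-3.7,"ax":0,"ay":0,"az":0,"claw":1}]}}

```text
clock: 12.25
eef_pos: [584.9, 69.7, 87.9]
tool_rot: [-1.571, -0.0, -1.827]
force: [-0.2, 0.2, -1.8]
width: 20.0
```

The pin went in with no side force, and the flange should be about 3 mm above seating. Creeping down.

Request:
{"name": "servo_tool", "arguments": {"increments": [{"dx":0,"dy":0,"dz":-0.1,"ax":0,"ay":0,"az":0,"claw":1},{"dx":0,"dy":0,"dz":-0.2,"ax":0,"ay":0,"az":0,"claw":1},{"dx":0,"dy":0,"dz":-0.3,"ax":0,"ay":0,"az":0,"claw":1},{"dx":0,"dy":0,"dz":-0.3,"ax":0,"ay":0,"az":0,"claw":1}]}}

```text
clock: 12.58
eef_pos: [585.1, 69.8, 85.2]
tool_rot: [-1.571, 0.0, -1.827]
force: [-0.2, 0.5, -1.8]
width: 20.2
```

Request:
{"name": "servo_tool", "arguments": {"increments": [{"dx":0,"dy":0,"dz":-0.1,"ax":0,"ay":0,"az":0,"claw":1},{"dx":0,"dy":0,"dz":-0.1,"ax":0,"ay":0,"az":0,"claw":1}]}}

```text
clock: 12.75
eef_pos: [585.2, 69.8, 84.8]
tool_rot: [-1.571, 0.001, -1.827]
force: [-1.0, 0.3, 3.4]
width: 20.9
```

```bash
python3 -c "
from h import *
s=read_state();e=s['eef_pos'];print(s['clock'],e,s['force'],s['width'])
W=grab('wrist','wrist10');S=grab('scene','scene10')
cv2.imwrite('pics/s10.png',cv2.resize(S['color'][160:260,290:410,::-1],None,fx=6,fy=6,interpolation=cv2.INTER_CUBIC))
"
```

```text
12.75 [585.21809467  69.79993216  84.80886196] [-0.96436668  0.26063138  3.38447092] 20.854508027785776
```

View pics/s10.png

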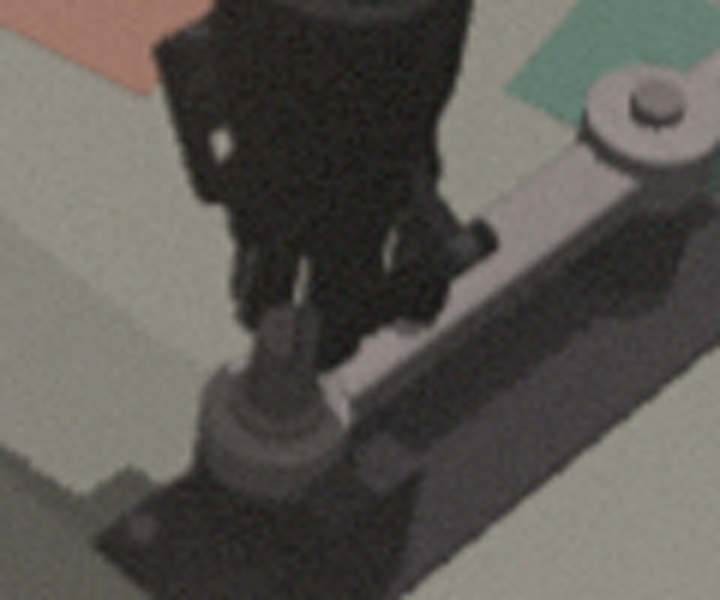

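View pics/wrist10.png

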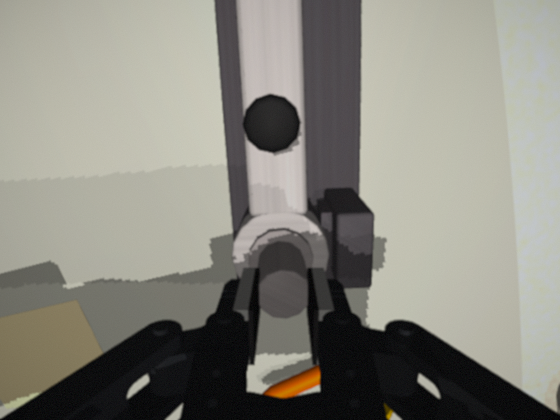

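Contact came at TCP z=84.8, where 84.7 was predicted, so the flange is seated. Releasing in place, then straight up.

Request:
{"name": "servo_tool", "arguments": {"increments": [{"dx":0,"dy":0,"dz":0,"ax":0,"ay":0,"az":0,"claw":0.3},{"dx":0,"dy":0,"dz":0,"ax":0,"ay":0,"az":0,"claw":0},{"dx":0,"dy":0,"dz":0,"ax":0,"ay":0,"az":0,"claw":-0.5},{"dx":0,"dy":0,"dz":0,"ax":0,"ay":0,"az":0,"claw":-1},{"dx":0,"dy":0,"dz":0,"ax":0,"ay":0,"az":0,"claw":-1},{"dx":0,"dy":0,"dz":0,"ax":0,"ay":0,"az":0,"claw":-1}]}}

```text
clock: 13.35
eef_pos: [585.1, 69.7, 84.2]
tool_rot: [-1.571, -0.0, -1.827]
force: [-0.9, -0.0, 0.2]
width: 84.9
```

Request:
{"name": "servo_tool", "arguments": {"increments": [{"dx":0,"dy":0,"dz":1,"ax":0,"ay":0,"az":0,"claw":-1},{"dx":0,"dy":0,"dz":3,"ax":0,"ay":0,"az":0,"claw":-1},{"dx":0,"dy":0,"dz":6,"ax":0,"ay":0,"az":0,"claw":-1},{"dx":0,"dy":0,"dz":9,"ax":0,"ay":0,"az":0,"claw":-1},{"dx":-2,"dy":-2,"dz":11,"ax":0,"ay":0,"az":0,"claw":-1},{"dx":-5,"dy":-5,"dz":12,"ax":0,"ay":0,"az":0,"claw":-1},{"dx":-7,"dy":-8,"dz":12.5,"ax":0,"ay":0,"az":0,"claw":-1},{"dx":-8,"dy":-10,"dz":12.5,"ax":0,"ay":0,"az":0,"claw":-1}]}}

```text
clock: 14.02
eef_pos: [502.7, -33.4, 211.5]
tool_rot: [-1.569, -0.0, -1.829]
force: [-0.4, -1.3, -0.7]
width: 85.6
```

Request:
{"name": "servo_tool", "arguments": {"increments": [{"dx":-1,"dy":-3,"dz":0,"ax":0,"ay":0,"az":0,"claw":-1},{"dx":-2,"dy":-5,"dz":0,"ax":0,"ay":0,"az":0,"claw":-1},{"dx":-2,"dy":-6,"dz":0,"ax":0,"ay":0,"az":0,"claw":-1},{"dx":-2,"dy":-6,"dz":0,"ax":0,"ay":0,"az":0,"claw":-1},{"dx":-2,"dy":-6,"dz":0,"ax":0,"ay":0,"az":0,"claw":-1}]}}

```text
clock: 14.43
eef_pos: [485.9, -89.8, 209.6]
tool_rot: [-1.57, 0.001, -1.827]
force: [-0.6, 0.6, 0.1]
width: 85.4
```

```bash
python3 -c "
from h import *
s=read_state();e=s['eef_pos'];print(s['clock'],e,s['force'],s['width'])
T=grab('top','top11');S=grab('scene','scene11')
a=cv2.resize(S['color'][170:270,300:400,::-1],None,fx=4,fy=4,interpolation=cv2.INTER_CUBIC)
b=cv2.resize(T['color'][130:230,190:290,::-1],None,fx=4,fy=4,interpolation=cv2.INTER_CUBIC)
cv2.imwrite('pics/f11.png',np.hstack([a,b]))
for z in(12,72,77,113): print(z,(proj(S,[583.7,69.3,z])-[300,170])*4,(proj(T,[583.7,69.3,z])-[190,130])*4+[400,0])
"
```

```text
14.4333 [485.91315057 -89.76639368 209.59130081] [-0.57307368  0.6153555   0.10906665] 85.37291544200637
12 [134.42415484 298.65659242] [625.80240617 216.44799842]
72 [145.23073658 227.40955458] [614.12015389 196.29773344]
77 [146.17348297 221.18677163] [613.05919073 194.46779874]
113 [153.16673868 174.98959972] [604.96474308 180.50704272]
```

View pics/f11.png

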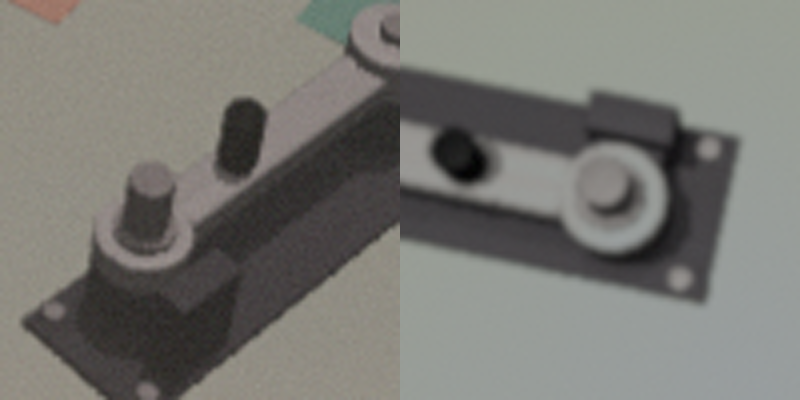

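View pics/scene11.png

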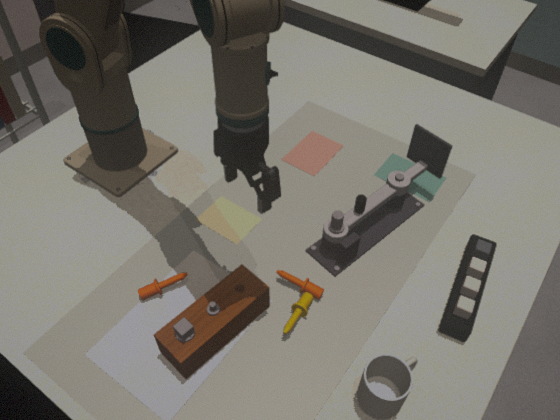

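The head top is imaged at (153,178), against (153,175) predicted for home. The flange is flat on the ring, the arm is still against its stop, and the gripper is clear. Handing in.

```bash
python3 -c "
from h import *
print(finish_job())"
```

```text
the job is handed in; nothing more can be done
None
```

The screen arm is back in against its stop, and the long round-headed pin is fully home through both knuckles and released. I handed the job in at about 14.5 s of the 58 s; no verdict is reported.

- **Swing:** I pushed the peg with the closed fingers until the tool stalled at the stop, with the push at about 10 N (12 N in all). The end hole then measured within about 1 mm of the bracket's hole.
- **Pin:** I took it from its hole in the block and lowered it in with no noticeable side force. The flange met the ring at tool height 84.8 mm, where 84.7 mm was predicted for home.
- **Last pictures:** The head top is within about one pixel of where it should be at home. The arm is still on its stop and the gripper is well clear.

Two things did not match what I expected:
- **Look-alikes:** The orange and yellow pins were standing on their tips and fell over by themselves early in the run. The robot was not near them, and they stayed on the desk.
- **Grip reading:** The gripper read about 20 mm on the 24 mm head. The pictures showed the pin upright and centred, so I went on.

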